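# Open the label printer for a new roll

## Task

The label printer has run out of labels: make it ready for a new roll. Push the print-head lever back past its first click until it rests at the fully open stop, and push the roll guide all the way out to the end of its spindle. Use only gentle pushes, with nothing picked up, and leave the things lying around the printer where they are.

Things in the scene. Friction and masses are not known exactly. Their poses are not given: they have to be found in the camera images.
- printer: Label printer fixed to the bench, 420 mm long (x), 270 wide (y), 257 high; origin at bench level, mid-length. Own x axis points from its front (label exit, facing the robot) to its back, y to its left, z up. A closed black housing, cover folded on top, fills y = 0 to 141 mm, up to z = 257 mm; the open media bay is at y = -130 to 0 mm, open above and to the right.
- head_lever (a joint): Lever angle, rad. It turns about a level shaft along printer y and grows as the lever goes from front to back. 0 = locked, leaning 0.25 rad forward of upright; 0.55 = first detent, leaning 0.30 rad back, where it clicks and rests; 1.10 = fully open stop, leaning 0.85 rad back. Humps at 0.28 and 0.83 rad take 6 to 10 N at the pad; past a hump it snaps on to the next rest.
- lever_pivot (a point): Point on the lever's pivot axis in the middle of the lever's thickness, at printer x = -105, y = -118 mm, z = 165 mm. The print head lies inboard and in front of it and, also when raised, stays below z = 190 mm: around the lever's upper part a finger has free space down to z = 195 mm.
- lever_pad (a point): Centre of the lever's pad, 63 mm from the pivot along the lever. The pad is a flat plate 36 mm wide (along printer y), 44 mm long (41 to 85 mm from the pivot) and 11 mm thick; below it a bar 16 x 8 mm leads to the pivot. The pad's top is at z = 248 mm when locked, 247 at the first detent, 225 when open.
- roll_guide (a joint): Travel of the roll guide along its spindle, m. 0 = innermost, grows as the guide moves outward (printer -y), 0.040 = against the outer end of the spindle. Slides stiffly, about 2 to 3 N, and stays where it is left.
- guide_top (a point): Middle of the top edge of the roll guide, an upright plate 8 mm thick (along printer y), 36 mm wide (along x) in its upper 25 mm and 50 mm below; top at z = 245 mm. It rides on the spindle, a 24 mm rod along y at printer x = 30, z = 160 mm. Between guide and housing 70 mm or more is free above the rod (z = 172 mm).
- label_roll: New roll of labels standing on end on the bench beside the printer, 110 mm diameter, 104 mm high, 40 mm hole; loose, to be left alone. Origin at the centre of its underside.
- empty_core: Empty cardboard core standing on end, 45 mm diameter, 105 mm high; loose, to be left alone. Origin at the centre of its underside.
- tape_gun: Parcel-tape dispenser lying on its side, about 230 x 130 mm, 58 mm high; loose, to be left alone. Origin under the centre of its tape roll.
- box_knife: Closed box knife lying flat, 165 x 26 x 16 mm; loose, to be left alone. Origin at the centre of its underside.

How it is judged:
At the end, for the whole second after the job is handed in: The head lever rests at its fully open stop (joint above 1.03 of 1.10 rad) and is still, the roll guide is within 4 mm of the outer end of its 40 mm travel, and the label roll and the core still stand upright (value of joint head_lever above 1.03 rad and velocity of joint head_lever between -0.05 and 0.05 rad/s and value of joint roll_guide above 0.036 m and angle between each of label_roll, empty_core's own z axis and vertical below 0.1 rad); the robot touches nothing.
It fails at once if a loose thing beside the printer was moved by more than 20 mm or lifted (distance of any of label_roll, empty_core, tape_gun, box_knife from where it was at the start of the episode above 0.02 m).
It fails at once if the fingers press on the printer, its lever or its guide with more than 45 N (forced or pinched, not gently pushed) (contact force between the fingers and printer above 45 N).
It also fails if it takes over 45 s, if anything falls off the work surface, if the arm or the gripper's body presses on something with over 40 N, if the wrist force passes 120 N, or if a joint passes its speed limit or range.

## Robot

A 6-joint arm with a two-finger parallel gripper is mounted at the origin on the work surface. World frame = base frame: x ahead of the robot, y to its left, z up, the work surface at z = 0. Lengths are in m, angles in rad, forces in N, time in s.
With the tool pointing down it reaches from about 0.275 to 0.775 m from the base axis. Payload 14.6 kg.
Tool frame: the origin (TCP) lies midway between the tips of the shut fingers; the grasp point (between the pads) lies 19 mm behind it; y points along the fingers, z is the direction in which the jaws open and shut, and the axes are right-handed (so a half turn about y gives the same grasp; the last joint's range is limited). The gripper opens to 85 mm and grips with 20 to 120 N. Pads are 22 mm wide; open, the fingers measure 114 mm over their backs; the gripper's body (76 mm by 85 mm) begins 54 mm behind the grasp point. The pads swing forward as they close: fully open they stand 13 mm farther back than shut.
Start: joints at [-1.334, 0.263, -0.048, 1.259, 0, 1.415], TCP at [0.2, -0.485, 0.231] pointing down, gripper open.
Joint ranges: [-2.65, 2.65], [-0.89, 1.7], [-1.18, 1.37], [-2.13, 2.11], [-1.35, 1.29], [-3.14, 3.14]. Speed limits (rad/s): [1.89, 1.89, 2.57, 2.79, 3.14, 3.14].

## Interface

Orientations are given as a rotation vector (axis times angle).
In Python, from workcell import move_to, servo_line, move_j, command_gripper, hold, inverse_kinematics, get_image, calibration, IKError, sign_off, current_time, current_q, current_joint_velocities, current_tau, current_position, current_orientation, current_force, current_torque, current_grip_width gives the robot as it stands. Calls block until the motion is done:
- move_to(position, orientation): joint-space move of the TCP to a pose.
- servo_line(position, feed=0.15, rot=None): straight line of the TCP; rot=None keeps the orientation; feed is the mean speed in m/s.
- move_j(angles): joint-space move.
- command_gripper(opening): finger opening in m; the grip force is fixed at half the most; returns when the fingers have stopped.
- hold(seconds).
- inverse_kinematics(position, orientation): joint angles nearest the present ones, or None.
- get_image(name): name is "side" or "top"; returns the picture (400x640x3 uint8, blue, green, red); there is no depth.
- calibration(name): a dict with "fx", "fy", "cx", "cy" (pixels), "distortion" ([k1, k2, p1, p2, k3] as OpenCV has them; the pictures are not rectified), "extrinsics" (4x4, takes a point from camera to world coordinates). Camera axes: x right, y down, z forward; pixel columns grow to the right and rows downward; lengths in m; the calibration is good to about 2 mm. A picture is of the moment at which its call begins. calibration takes no time and is no camera call.
A pose or a line that the arm cannot do raises IKError and nothing moves.
- sign_off(): hands the job in, once; it reports no verdict.
Readings, each from a call of its own:
- current_time(): time.
- current_q(): joint angles.
- current_joint_velocities(): joint speeds.
- current_tau(): joint torques, N m.
- current_position(): TCP position.
- current_orientation(): TCP orientation.
- current_force(): force on the tool from outside, world axes, zero at the start.
- current_torque(): the same for the moment, N m.
- current_grip_width(): finger opening in m.
Only numpy, scipy, OpenCV 4.12 (cv2) and the standard library are available. Lean on these libraries where they do the work, as an engineer would, in place of code of your own. Each camera call takes 0.05 s, during which the arm holds its last target.

## Working session

There is one attempt and no reset: what is moved stays moved. The work goes in short steps, each a Python script; the robot and the scene stay as the last script left them, time stands still between calls to the robot, and variables do not carry over. Pictures are saved under pics/ and viewed, and the job is handed in when it is done.

```bash
mkdir -p pics; ls
python3 - <<'E'
from workcell import *
import cv2
for n in("side","top"):
    im=get_image(n); cv2.imwrite(f"pics/{n}0.png",im)
    c=calibration(n); print(n,c)
print(current_time(),current_orientation(),current_force())
E
```

```text
pics
side {'fx': 478.3761065100094, 'fy': 478.3761065100094, 'cx': 325.31966447269315, 'cy': 197.29013778235714, 'distortion': array([-0.08837153,  0.        ,  0.        ,  0.        ,  0.        ]), 'extrinsics': array([[-0.88096593,  0.30799695, -0.35921708,  1.05174119],
       [ 0.47314356,  0.5640019 , -0.67678433,  0.91077305],
       [-0.0058484 , -0.76618518, -0.64259323,  0.97413865],
       [ 0.        ,  0.        ,  0.        ,  1.        ]])}
top {'fx': 454.2135674882139, 'fy': 454.2135674882139, 'cx': 320.1799565638069, 'cy': 191.40295302080017, 'distortion': array([-0.04461582,  0.        ,  0.        ,  0.        ,  0.        ]), 'extrinsics': array([[ 2.46259144e-03, -9.79244405e-01,  2.02668029e-01,
         3.74550671e-01],
       [-9.99996901e-01, -2.33737887e-03,  8.57158523e-04,
         2.94706379e-02],
       [-3.65655720e-04, -2.02669512e-01, -9.79247127e-01,
         1.16852622e+00],
       [ 0.00000000e+00,  0.00000000e+00,  0.00000000e+00,
         1.00000000e+00]])}
0.1 [-0.39825243  2.00742113 -2.00564766] [ 0.01837463 -0.81148145  0.16418801]
```

View pics/side0.png

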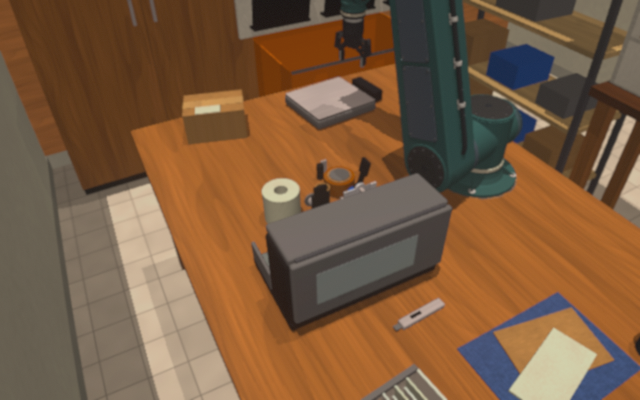

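View pics/top0.png

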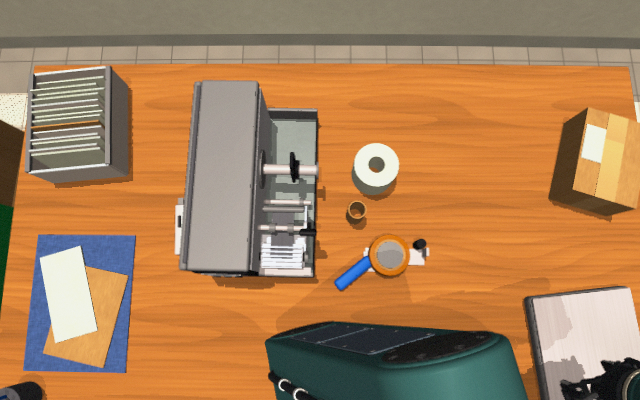

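The top view shows the printer at about (180–318, 80–277), with the bay on the right. The guide is at about (294,167) and the lever at about (308,232). The roll is at (376,165), the core at (357,211) and the tape gun at (390,255). I'll enlarge it to read positions more closely.

Run:
```python
import cv2
im=cv2.imread("pics/top0.png")
cv2.imwrite("pics/c1.png",cv2.resize(im[70:290,170:330],None,fx=2.7,fy=2.7,interpolation=cv2.INTER_CUBIC))
cv2.imwrite("pics/c2.png",cv2.resize(im[140:280,250:330],None,fx=4.2,fy=4.2,interpolation=cv2.INTER_CUBIC)[:,:])
```

```text
(no output)
```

View pics/c1.png

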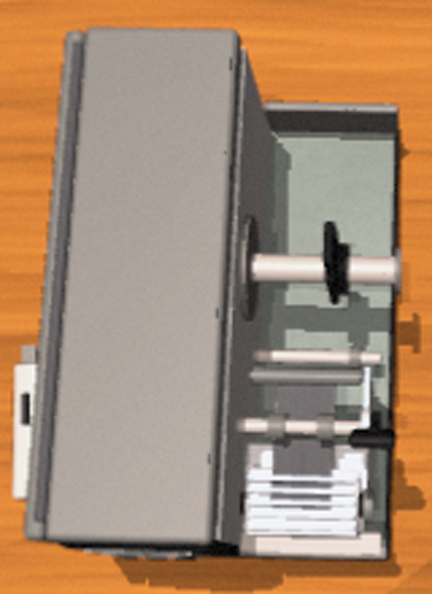

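View pics/c2.png

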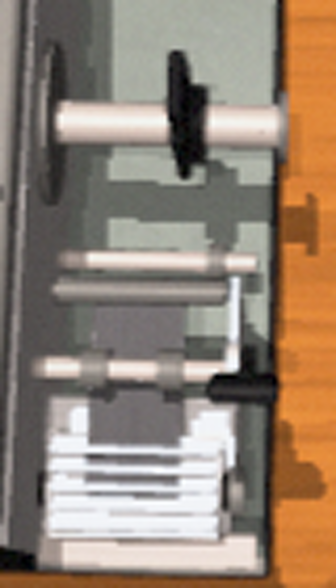

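```bash
cat > h.py <<'E'
import numpy as np, cv2
from workcell import *
def ray(n,uv):
    c=calibration(n);K=np.array([[c['fx'],0,c['cx']],[0,c['fy'],c['cy']],[0,0,1]])
    p=cv2.undistortPoints(np.array([[uv]],float),K,c['distortion'])[0,0]
    T=c['extrinsics'];return T[:3,3],T[:3,:3]@np.array([p[0],p[1],1])
def atz(n,uv,z):
    o,d=ray(n,uv);return o+d*(z-o[2])/d[2]
def proj(n,P):
    c=calibration(n);K=np.array([[c['fx'],0,c['cx']],[0,c['fy'],c['cy']],[0,0,1]])
    W=np.linalg.inv(c['extrinsics'])
    return cv2.projectPoints(np.atleast_2d(P).astype(float),cv2.Rodrigues(W[:3,:3])[0],W[:3,3],K,c['distortion'])[0][:,0]
E
python3 - <<'E'
from h import *
f=lambda x,y:(170+(x+.5)/2.7-.5,70+(y+.5)/2.7-.5)
for k,(p,z) in dict(BR=((239,30),.257),FR=((211,544),.257),BL=((66,32),.257),FL=((28,538),.257),spin=((252,267),.172),spout=((398,269),.172),core_end=((400,269),.16),guideT=((329,222),.245),guideB=((334,302),.245),padR=((393,437),.247),padL=((350,437),.247)).items():
    print(k,np.round(atz("top",f(*p),z),4))
for k,(p,z) in dict(roll=((376,165),.104),core=((357,209),.105)).items(): print(k,np.round(atz("top",p,z),4))
E
```

```text
BR [0.8076 0.1651 0.257 ]
FR [0.4014 0.1733 0.257 ]
BL [0.8062 0.3046 0.257 ]
FL [0.4049 0.3088 0.257 ]
spin [0.6333 0.16   0.172 ]
spout [0.6318 0.0375 0.172 ]
core_end [0.6349 0.0359 0.16  ]
guideT [0.6509 0.0911 0.245 ]
guideB [0.5866 0.0862 0.245 ]
padR [0.4818 0.0401 0.247 ]
padL [0.4817 0.0725 0.247 ]
roll [ 0.6606 -0.1048  0.104 ]
core [ 0.5522 -0.0571  0.105 ]
```

```bash
cat >> h.py <<'E'
X0,Y0,PSI=0.605,0.169,-0.014
def W(p,pose=None):
    x,y,a=pose if pose is not None else (X0,Y0,PSI)
    p=np.atleast_2d(p);c,s=np.cos(a),np.sin(a)
    return np.c_[x+c*p[:,0]-s*p[:,1],y+s*p[:,0]+c*p[:,1],p[:,2]]
E
python3 - <<'E'
from h import *
from scipy.optimize import least_squares
f=lambda x,y:(170+(x+.5)/2.7-.5,70+(y+.5)/2.7-.5)
m=np.array([[.21,0,.257],[-.21,0,.257],[.21,.141,.257],[-.21,.141,.257]])
u=np.array([f(239,30),f(211,544),f(66,32),f(28,538)])
r=least_squares(lambda q:(proj("top",W(m,q))-u).ravel(),[.605,.169,-.014])
print(r.x,r.fun.reshape(-1,2).round(2))
q=r.x
def sq(n,im):
    S=lambda P,col:cv2.polylines(im,[np.round(proj(n,W(P,q))*8).astype(int)],True,col,1,cv2.LINE_AA,3)
    S([[.21,0,.257],[-.21,0,.257],[-.21,.141,.257],[.21,.141,.257]],(0,255,0))
    S([[.03,0,.172],[.03,-.13,.172]],(255,0,255))
    l=.25;d=np.array([-np.sin(l),0,np.cos(l)]);pv=np.array([-.105,-.118,.165])
    S([pv+d*t+np.array([0,y,0]) for t,y in((.041,-.018),(.041,.018),(.085,.018),(.085,-.018))],(0,0,255))
    for y in (-.076,-.084): S([[.012,y,.245],[.048,y,.245]],(0,255,255))
    return im
im=sq("top",cv2.resize(get_image("top"),None,fx=1,fy=1));cv2.imwrite("pics/o1.png",cv2.resize(im[70:290,170:330],None,fx=2.7,fy=2.7,interpolation=cv2.INTER_NEAREST))
im=sq("side",get_image("side"));cv2.imwrite("pics/o2.png",cv2.resize(im[130:330,240:480],None,fx=2.7,fy=2.7,interpolation=cv2.INTER_NEAREST))
E
```

```text
[ 0.60557703  0.16759042 -0.01324302] [[ 0.27 -3.41]
 [ 1.38  2.97]
 [-0.21 -4.77]
 [-1.51  3.79]]
```

View pics/o1.png

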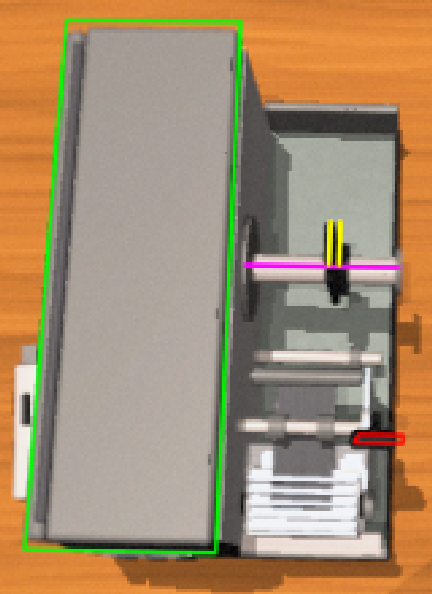

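View pics/o2.png

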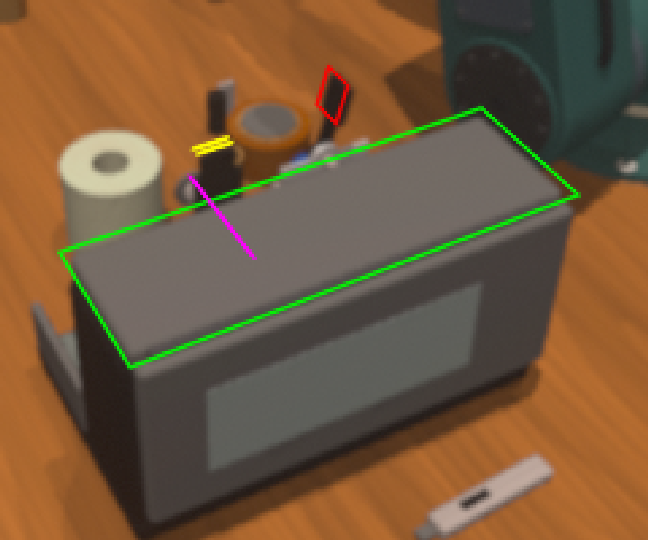

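```bash
sed -i 's/^X0,Y0,PSI=.*/X0,Y0,PSI=0.605,0.171,-0.015/' h.py
cat >> h.py <<'E'
from scipy.spatial.transform import Rotation as R
def ori(s):  # tool y down, tool z along s*printer y
    z=s*np.array([-np.sin(PSI),np.cos(PSI),0]);y=np.array([0,0,-1.]);return R.from_matrix(np.c_[np.cross(y,z),y,z]).as_rotvec()
E
python3 - <<'E'
from h import *
print(R.from_rotvec(current_orientation()).as_matrix().round(2))
for s in(1,-1):
    for p in([-.165,-.118,.35],[-.165,-.118,.21],[-.085,-.118,.21],[.03,-.045,.35],[.03,-.045,.195],[.03,-.11,.195]):
        q=inverse_kinematics(W(p)[0],ori(s)); print(s,p,W(p)[0].round(4),None if q is None else np.round(q,2))
E
```

```text
[[-0.92 -0.    0.38]
 [-0.38  0.   -0.92]
 [-0.   -1.   -0.  ]]
1 [-0.165, -0.118, 0.35] [0.4382 0.0555 0.35  ] [-0.06  0.11  0.07  1.53  0.   -0.04]
1 [-0.165, -0.118, 0.21] [0.4382 0.0555 0.21  ] [-0.06  0.13 -0.28  1.16  0.   -0.04]
1 [-0.085, -0.118, 0.21] [0.5182 0.0543 0.21  ] [-0.05  0.26 -0.11  1.2   0.   -0.04]
1 [0.03, -0.045, 0.35] [0.6343 0.1256 0.35  ] [0.07 0.51 0.67 1.73 0.   0.08]
1 [0.03, -0.045, 0.195] [0.6343 0.1256 0.195 ] [0.07 0.49 0.21 1.29 0.   0.08]
1 [0.03, -0.11, 0.195] [0.6333 0.0606 0.195 ] [-0.03  0.47  0.17  1.28  0.   -0.02]
-1 [-0.165, -0.118, 0.35] [0.4382 0.0555 0.35  ] [-0.06  0.11  0.07  1.53  0.    3.1 ]
-1 [-0.165, -0.118, 0.21] [0.4382 0.0555 0.21  ] [-0.06  0.13 -0.28  1.16  0.    3.1 ]
-1 [-0.085, -0.118, 0.21] [0.5182 0.0543 0.21  ] [-0.05  0.26 -0.11  1.2   0.    3.1 ]
-1 [0.03, -0.045, 0.35] [0.6343 0.1256 0.35  ] [ 0.07  0.51  0.67  1.73  0.   -3.06]
-1 [0.03, -0.045, 0.195] [0.6343 0.1256 0.195 ] [ 0.07  0.49  0.21  1.29  0.   -3.06]
-1 [0.03, -0.11, 0.195] [0.6333 0.0606 0.195 ] [-0.03  0.47  0.17  1.28  0.    3.12]
```

Run:
```python
from h import *
command_gripper(0)
p=current_position();servo_line([p[0],p[1],.37],feed=.2)
move_to(W([-.165,-.118,.35])[0],ori(1))
servo_line(W([-.165,-.118,.215])[0],feed=.15)
print(current_time(),current_position(),current_force(),current_grip_width())
cv2.imwrite("pics/t1.png",cv2.resize(get_image("top")[130:300,220:420],None,fx=3,fy=3))
cv2.imwrite("pics/s1.png",cv2.resize(get_image("side")[100:280,240:480],None,fx=3,fy=3))
```

```text
4.975 [0.43861507 0.05538009 0.2156622 ] [-0.10893572 -0.25378837  0.23162083] -0.00021673975258587662
```

View pics/t1.png

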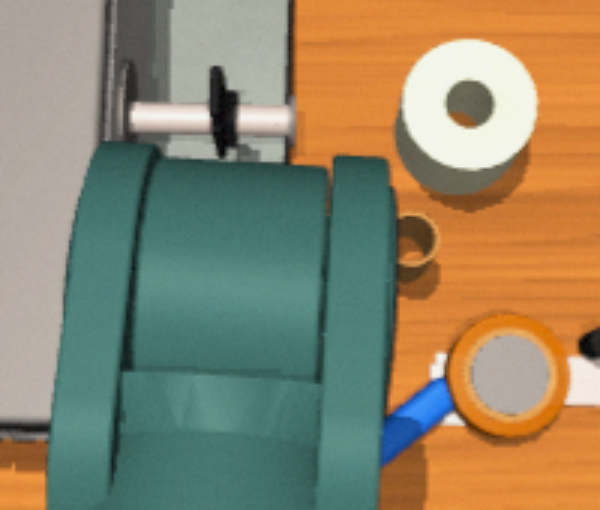

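View pics/s1.png

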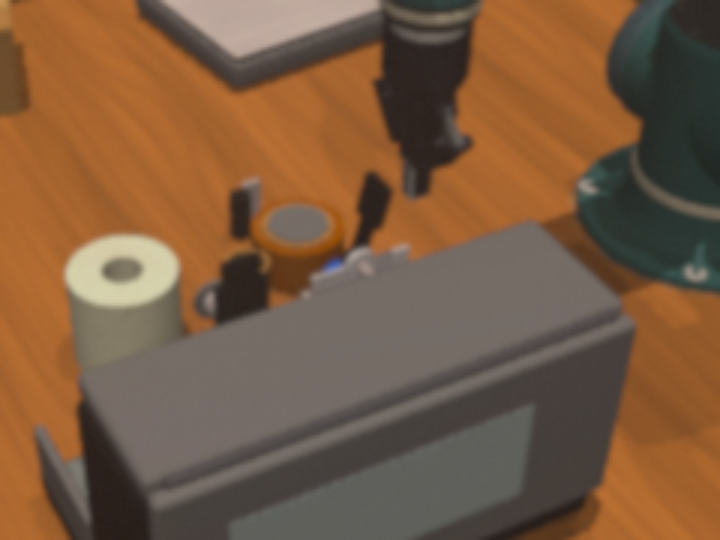

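The side view shows the fingertip at about (415,190) in the crop, just in front of the lever pad at (372,205) and level with it. Next I'll push in small steps while watching the force.

Run:
```python
from h import *
x=-.165
while x<-.085:
    x+=.004
    servo_line(W([x,-.118,.213])[0],feed=.03)
    f=current_force();print(round(x,3),(current_position()[0]).round(4),f.round(1))
    if np.linalg.norm(f)>25: print("STOP");break
print(current_time())
cv2.imwrite("pics/s2.png",cv2.resize(get_image("side")[100:280,240:480],None,fx=3,fy=3))
```

```text
-0.161 0.4425 [0.2 0.5 0.2]
-0.157 0.4464 [ 0.2 -0.3  0.2]
-0.153 0.4504 [-0.2  0.  -0.1]
-0.149 0.4544 [-0.4  0.  -0.3]
-0.145 0.4584 [0.5 0.1 0.2]
-0.141 0.4623 [-0.7  0.3  0.6]
-0.137 0.4662 [-2.3 -0.4  2.7]
-0.133 0.4701 [-4.6  0.3  3.1]
-0.129 0.4741 [-4.6  0.4  3.1]
-0.125 0.4781 [-3.9  0.   3.1]
-0.121 0.4827 [-0.4  0.1 -0.4]
-0.117 0.4865 [-0.7  0.6  0.1]
-0.113 0.4904 [ 1.  -0.4 -0.4]
-0.109 0.4944 [-0.6  0.3  0.1]
-0.105 0.498 [-3.4  0.6 -0.8]
-0.101 0.5014 [-6.3  0.3 -0.6]
-0.097 0.5053 [-7.   0.4 -2.2]
-0.093 0.5103 [-3.3 -0.4 -0.3]
-0.089 0.5149 [-0.2 -0.2  0.4]
-0.085 0.5185 [-0.7  0.9 -0. ]
10.7583
```

View pics/s2.png

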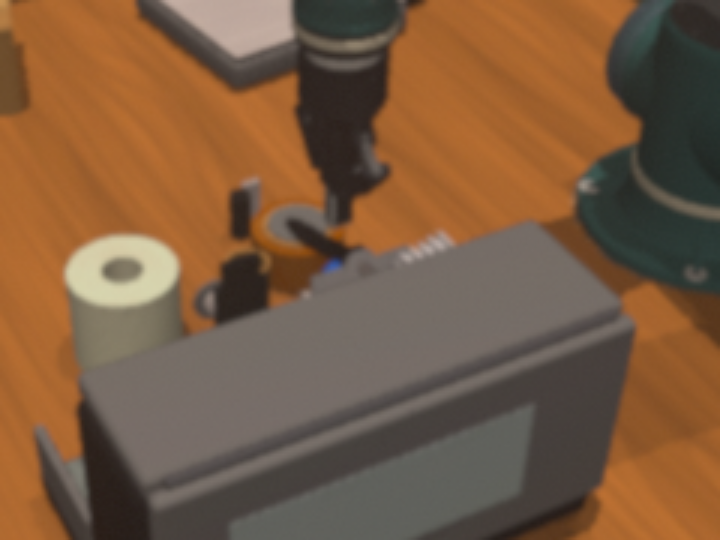

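The forces show two humps, about 5 N and then 7 N, each followed by a drop. The side view shows the lever lying back at roughly (290–360, 220–260), so it is in the open position. The guide is next.

Run:
```python
from h import *
servo_line(W([-.10,-.118,.24])[0],feed=.15)
servo_line(W([-.10,-.10,.31])[0],feed=.2)
servo_line(W([.03,-.040,.31])[0],feed=.2)
servo_line(W([.03,-.040,.195])[0],feed=.12)
print(current_time(),current_force().round(1))
cv2.imwrite("pics/s3.png",cv2.resize(get_image("side")[100:280,240:480],None,fx=3,fy=3))
y=-.040
while y>-.112:
    y-=.003 if y>-.085 else .0015
    servo_line(W([.03,y,.195])[0],feed=.03)
    f=current_force();print(round(y,4),(current_position()[1]).round(4),f.round(1))
    if np.linalg.norm(f)>9: print("STOP");break
print(current_time())
cv2.imwrite("pics/s4.png",cv2.resize(get_image("side")[100:280,240:480],None,fx=3,fy=3))
cv2.imwrite("pics/t4.png",cv2.resize(get_image("top")[130:300,220:420],None,fx=3,fy=3))
```

```text
13.65 [ -0.5 -19.2   9.6]
-0.043 0.127 [ 0.4 -5.8  6.4]
-0.046 0.1247 [-0.1  1.3  2.8]
-0.049 0.1215 [-0.6  1.1  2.7]
-0.052 0.1184 [-0.6  0.7  1.6]
-0.055 0.1153 [0.4 1.3 1.3]
-0.058 0.1123 [-0.5  1.1  1. ]
-0.061 0.1094 [-0.5  0.6  0.1]
-0.064 0.1063 [ 0.3 -0.1  0.1]
-0.067 0.1034 [-0.3  0.6 -0. ]
-0.07 0.1003 [-0.4  1.   0.1]
-0.073 0.0973 [-0.   0.2  0.7]
-0.076 0.0947 [-0.8  4.8  2.3]
-0.079 0.0933 [-1.7 17.3  7.5]
STOP
16.95
```

View pics/s3.png

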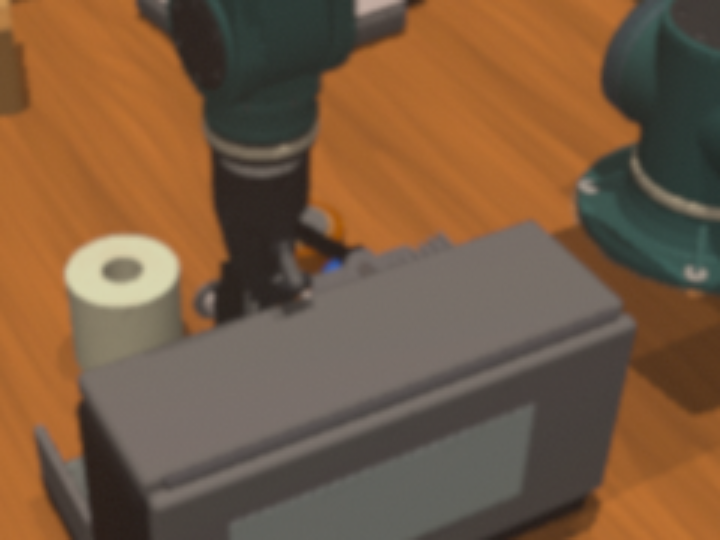

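View pics/s4.png

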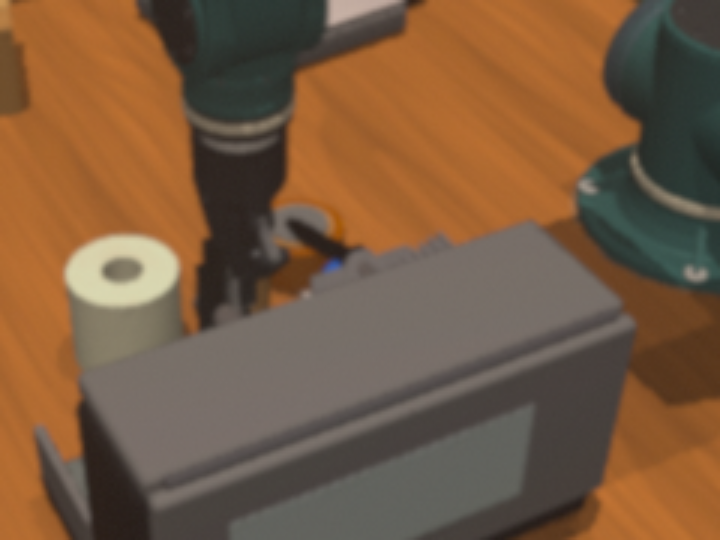

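View pics/t4.png

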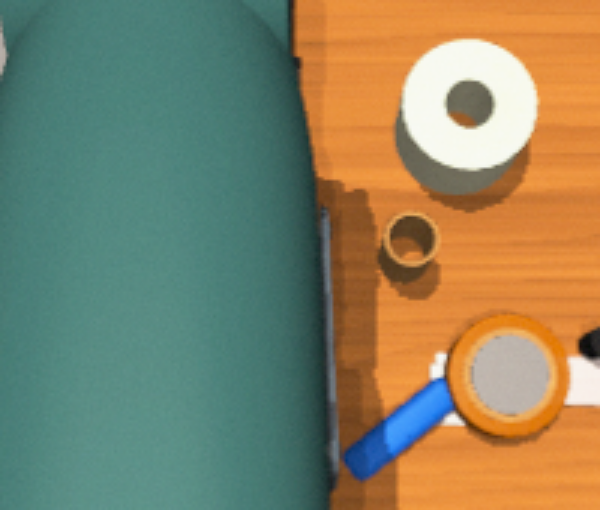

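The arm hides the guide in the top view. I'll back off, lift, clear the view and look again.

Run:
```python
from h import *
servo_line(W([.03,-.070,.197])[0],feed=.05)
print(current_force().round(1))
servo_line(W([.03,-.068,.33])[0],feed=.15)
print(current_force().round(1))
p=current_position();servo_line([.45,-.08,.36],feed=.25)
move_to([.30,-.25,.38],ori(1))
print(current_time(),current_force().round(1))
im=get_image("top")
cv2.imwrite("pics/t5.png",cv2.resize(im[130:300,220:420],None,fx=3,fy=3))
cv2.imwrite("pics/t5b.png",cv2.resize(im[140:280,250:330],None,fx=4.2,fy=4.2,interpolation=cv2.INTER_CUBIC))
cv2.imwrite("pics/s5.png",cv2.resize(get_image("side")[100:280,240:480],None,fx=3,fy=3))
```

```text
[-0.4  0.5 -1.1]
[-0.3  1.1 -0.6]
20.5167 [-0.1  0.7  0.5]
```

View pics/t5.png

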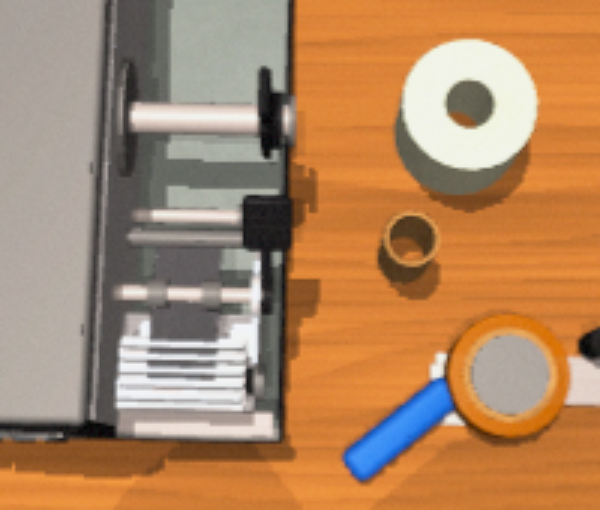

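View pics/t5b.png

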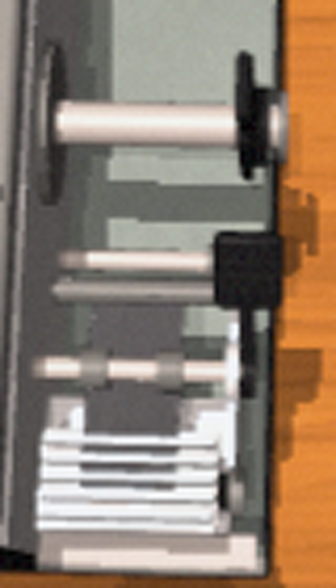

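View pics/s5.png

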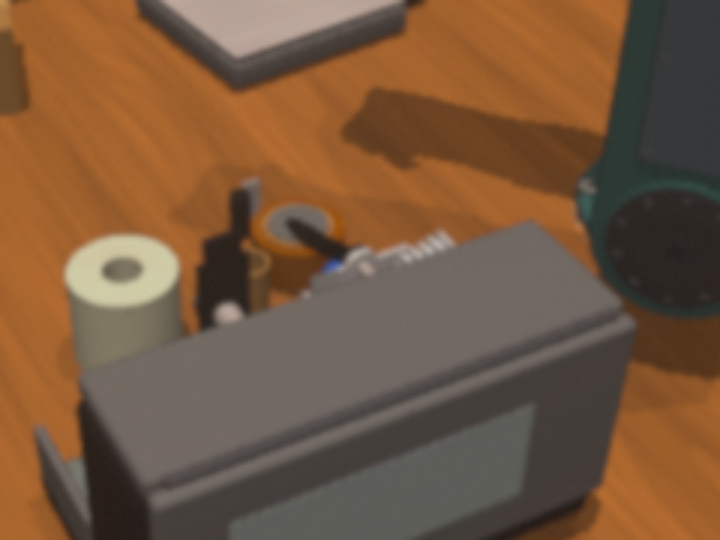

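Run:
```python
from h import *
f=lambda x,y:(250+(x+.5)/4.2-.5,140+(y+.5)/4.2-.5)
def P(uv,z):
    w=atz("top",f(*uv),z)-[X0,Y0,0];c,s=np.cos(PSI),np.sin(PSI);return np.round([c*w[0]+s*w[1],-s*w[0]+c*w[1]],4)
print("before",P((178,52),.245),"after",P((245,55),.245),"capL",P((272,125),.16),"capR",P((288,125),.16),"hubR before",P((207,125),.16),"hubR after",P((269,125),.16))
a=cv2.imread("pics/t5b.png");b=cv2.imread("pics/c2.png")
cv2.imwrite("pics/cmp.png",cv2.resize(np.hstack([b[30:200,20:310],a[30:200,20:310]]),None,fx=1.35,fy=1.35))
```

```text
before [ 0.0469 -0.0802] after [ 0.0459 -0.114 ] capL [ 0.0317 -0.1268] capR [ 0.0318 -0.1355] hubR before [ 0.0311 -0.0913] hubR after [ 0.0316 -0.1251]
```

View pics/cmp.png

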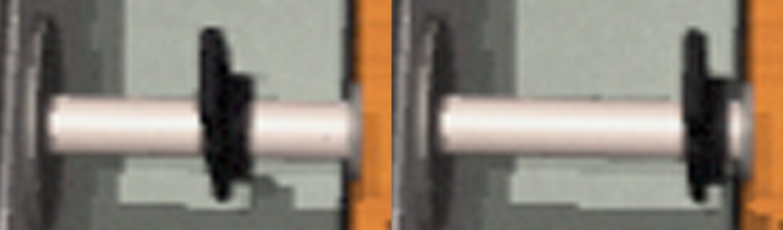

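The guide moved about 34 mm. A sliver of rod, roughly 5 mm, may still show before the end cap, although the force rose as if it had hit a stop. I'll push again with the wrist turned 90°, so that only the slim finger touches the guide.

Run:
```python
from h import *
z=np.array([np.cos(PSI),np.sin(PSI),0]);y_=np.array([0,0,-1.])
o=None
for s in(1,-1):
    r=R.from_matrix(np.c_[np.cross(y_,s*z),y_,s*z]).as_rotvec()
    q=inverse_kinematics(W([.03,-.065,.33])[0],r); print(s,q)
    if q is not None and abs(q[5])<2 and o is None:o=r
move_to([.45,-.05,.37],o)
servo_line(W([.03,-.065,.33])[0],feed=.25)
servo_line(W([.03,-.065,.195])[0],feed=.12)
print(current_time(),current_force().round(1))
y=-.065
while y>-.125:
    y-=.003 if y>-.092 else .001
    servo_line(W([.03,y,.195])[0],feed=.03)
    f=current_force();print(round(y,4),(current_position()[1]).round(4),f.round(1))
    if np.linalg.norm(f)>12: print("STOP");break
print(current_time())
servo_line(W([.03,y+.012,.197])[0],feed=.05)
servo_line(W([.03,y+.012,.33])[0],feed=.2)
servo_line([.45,-.08,.36],feed=.25)
move_to([.30,-.25,.38],o)
print(current_time(),current_force().round(1))
im=get_image("top")
cv2.imwrite("pics/t6.png",cv2.resize(im[130:300,220:420],None,fx=3,fy=3))
cv2.imwrite("pics/t6b.png",cv2.resize(im[140:280,250:330],None,fx=4.2,fy=4.2,interpolation=cv2.INTER_CUBIC))
a=cv2.imread("pics/t6b.png");b=cv2.imread("pics/t5b.png")
cv2.imwrite("pics/cmp2.png",cv2.resize(np.hstack([b[30:200,20:310],a[30:200,20:310]]),None,fx=1.35,fy=1.35))
```

```text
1 [0.03830443 0.48981952 0.57528768 1.65626449 0.         1.62410076]
-1 [ 0.03830443  0.48981952  0.57528768  1.65626449  0.         -1.5174919 ]
24.9083 [-0.2  0.5 -1. ]
-0.068 0.1024 [-0.2  0.2 -0.8]
-0.071 0.0994 [-0.4 -0.1 -0.1]
-0.074 0.0964 [-0.4 -0.1 -0.2]
-0.077 0.0934 [ 0.  -0.2 -0.3]
-0.08 0.0904 [-0.1  0.2  0.3]
-0.083 0.0874 [-0.3  0.4 -0.3]
-0.086 0.0844 [-0.4  0.4 -0.2]
-0.089 0.0814 [ 0.4  0.6 -0.6]
-0.092 0.0784 [ 0.2 -0.1 -0.5]
-0.093 0.0775 [ 0.1 -0.7  0.2]
-0.094 0.0765 [ 0.2 -0.4 -0.6]
-0.095 0.0755 [-0.6  0.7 -0.4]
-0.096 0.0749 [-0.7  4.2 -0.7]
-0.097 0.0746 [ 0.3 10.5  1.2]
-0.098 0.0744 [ 0.8 16.4 -0.3]
STOP
28.6583
31.9167 [ 0.7  0.3 -0.1]
```

View pics/cmp2.png

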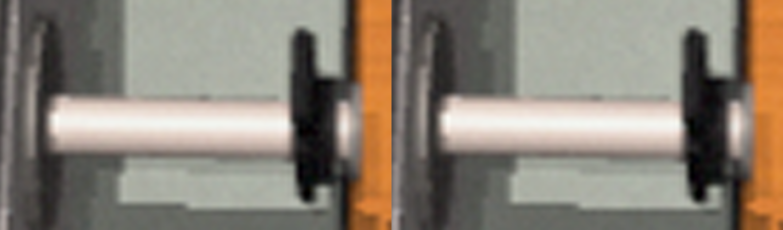

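View pics/t6.png

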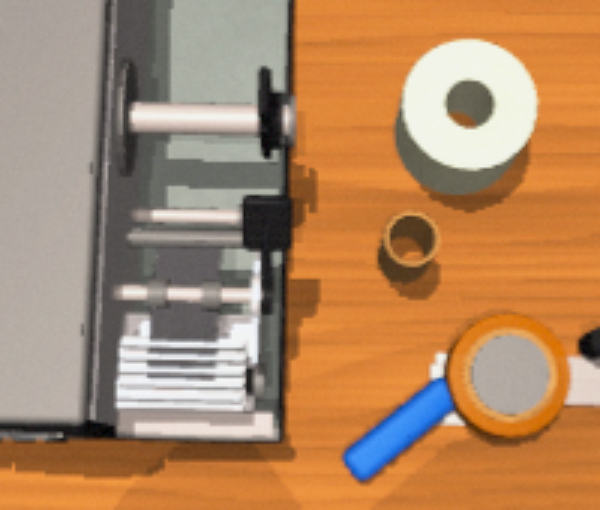

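The second push met a hard stop: 16 N for under 0.5 mm, against 2–3 N of sliding friction. The guide did not move in the picture, so it is at its end. I'll compare the lever angle with the model, then hand in.

Run:
```python
from h import *
pv=np.array([-.105,-.118,.165])
for l in(.55,.7,.85):
    d=np.array([np.sin(l),0,np.cos(l)]);n=np.array([-np.cos(l),0,np.sin(l)])
    p=proj("top",W([pv+d*t+n*.0055 for t in(.041,.085)]));print(l,((p-[220,130])*3).round(0).tolist())
print(current_time(),current_joint_velocities().round(3).max()); sign_off()
```

```text
0.55 [[267.0, 266.0], [266.0, 225.0]]
0.7 [[267.0, 259.0], [267.0, 211.0]]
0.85 [[267.0, 253.0], [267.0, 200.0]]
31.9667 0.01
the job is handed in; nothing more can be done
```

The printer is ready for a new roll: the print-head lever is at its fully open stop and the roll guide is at the outer end of its spindle. I handed the job in at about 32 s of the 45 s, with the arm clear of everything; no verdict was reported.

- **Lever:** I pushed it back with the shut fingers. The force showed both humps, about 5.5 N and then 7.5 N, and fell to zero after each one. In the last top view the pad spans crop rows 195–250. The model predicts 200–253 for fully open and 211–259 for 0.15 rad short of it.
- **Guide:** I pushed it outward twice. The second push, with the wrist turned 90°, met a hard stop of about 16 N and the guide did not move.
- **Things beside the printer:** the roll, core and tape gun look unmoved in the top view. I didn't compare the box knife, on the far side, in the last pictures, but the arm never went near it.

Two checks did not go cleanly:

- **Gripper contact:** on its first descent into the bay the gripper read about 19 N sideways, probably from its knuckles wedging between the housing and the guide. The first push also ended at 17 N. Both are under the limits, but readings were taken only between steps, so peaks may have been higher.
- **Guide position:** the pictures show the guide moved about 34 mm, with roughly 5 mm of rod still visible before the end cap. I took the firm stop on both pushes as the end of travel, which would mean it started a few millimetres out.

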